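# Key and fit the rotor of a bench spinner

## Task

Take the brass drive key from the orange rack and drop it upright, fully down, into the slot in the spinner's thick shaft. Then pick up the blue rotor and slide it over the shaft so that its keyway goes over the key and the rotor sits fully home and level: feel for the fit and lower it all the way in your grip, do not let it drop. Leave the other things on the bench where they stand.

Things in the scene. Friction and masses are not known exactly. Their poses are not given: they have to be found in the camera images.
- key_center (a point): Centre of the brass drive key: a loose square bar 13 x 13 mm, 35 mm tall, about 46 g, standing upright in the middle socket of the orange rack with its top 21 mm above the rack's top. Its foot is bevelled to 10 mm over the last 3 mm; its top is square. z is up along the bar, x and y are normal to its sides.
- rack: Orange tube rack, fixed, 70 (x) x 130 (y) x 30 mm tall. Origin at the centre of its underside; the key stands at its centre, sides parallel to the rack's. Low tube caps (6 mm) stick up in its end rows, 52 mm from the key along y.
- slot (a point): Centre of the mouth of the key slot in the top face of the thick shaft, 107 mm above the bench. The slot is a closed square pocket 14.6 x 14.6 mm, 22 mm deep: the key has 0.8 mm to spare on each side and stands 13 mm proud when fully down. x points outward from the shaft's axis, y across, z up.
- spinner: The bench spinner: fixed white box 160 (x) x 170 (y) x 85 mm high with a blue front at -x. Origin at the centre of its underside, below the shaft.
- shaft (a point): On the spinner's vertical shaft axis, at the top face of its thick part (58 mm diameter, rising 22 mm from the housing). x points to the slot, centre 17.5 mm away; z up. From here a thin nose, 11 mm diameter with a bevelled tip, rises another 53 mm, so the rotor's bore meets the nose before its hub meets the key.
- rotor_grip (a point): Centre of the white grip bar on the rotor, on the rotor's axis: 44 mm long (x), 14 mm thick (y), 34 mm tall. Below it a blue disc, 90 mm diameter, 14 mm thick, with tube holes; below that the aluminium hub, 60 mm diameter, 55 mm high. About 0.34 kg in all; stands on a 4 mm black mat. z up; +x points to the yellow mark.
- rotor_foot (a point): On the rotor's axis in the plane of the hub's flat underside, 86 mm below the grip's centre; axes as the grip's. Fully home it meets the top face of the thick shaft. The hub's bore (13 mm wide, for the nose) begins 17 mm above here; below that the keyway opens into it: 16 mm wide, 17 mm deep, reaching 27 mm outward from the axis.
- rotor_mark (a point): Yellow mark on the disc's top, 35 mm from the axis. The keyway lies below it only roughly: the hub sits on a stiff friction clutch (slips at 0.3 N m) and is turned up to 0.35 rad either way from the mark. This cannot be seen, only felt: misaligned, the hub stops on the key 12 to 13 mm above home; within about 0.08 rad of true it goes down.
- bottle: Amber bottle, 68 mm diameter, 170 mm tall; a bystander to leave alone. Origin at the centre of its underside, z up.
- beaker: Glass beaker, 70 mm diameter, 90 mm tall; a bystander to leave alone. Origin at the centre of its underside, z up.
- tipbox: Blue tip box, 85 x 120 mm, 60 mm tall; a bystander to leave alone. Origin at the centre of its underside, z up.
- jar: White jar, 56 mm diameter, 70 mm tall; a bystander to leave alone. Origin at the centre of its underside, z up.
- squeeze: White bottle with red cap, 60 mm diameter, 150 mm tall; a bystander to leave alone. Origin at the centre of its underside, z up.

How it is judged:
By the outcome, as a careful person would: the job done as asked, in the order asked, and still so for the second after the job is handed in, with the robot touching nothing.
It also fails if it takes over 70 s, if anything falls off the work surface, if the arm or the gripper's body presses on something with over 40 N, if the wrist force passes 120 N, or if a joint passes its speed limit or range.

## Robot

A 7-joint arm with a two-finger parallel gripper is mounted at the origin on the work surface. World frame = base frame: x ahead of the robot, y to its left, z up, the work surface at z = 0. Lengths are in m, angles in rad, forces in N, time in s.
With the tool pointing down it reaches from about 0.425 to 0.95 m from the base axis. Payload 16.7 kg.
Tool frame: the origin (TCP) lies on the centre line of the jaws, within the pads' length; the fingertips stand 22 mm ahead of it and the grasp point (between the pads) lies 3 mm ahead of it (tip_extent is the distance from the TCP to the fingertips, in m); z points along the fingers, y is the direction in which the jaws open and shut (so a half turn about z gives the same grasp; the last joint's range is limited). The gripper opens to 94 mm and grips with 3 to 60 N. Pads are 16 mm wide; open, the fingers measure 119 mm over their backs; the gripper's body (75 mm by 177 mm) begins 78 mm behind the grasp point.
Start: joints at [-1.444, 0.426, 0.074, 1.606, -0.034, 1.111, -0.067], TCP at [0.184, 0.649, 0.227] pointing down, gripper open.
Joint ranges: [-2.85, 2.85], [-0.5, 2.14], [-1.23, 1.37], [0.21, 2.46], [-1.02, 4.16], [0.16, 2.05], [-2.73, 2.73]. Speed limits (rad/s): [1.89, 1.89, 2.39, 2.39, 3.01, 3.01, 3.01].

## Interface

Orientations are given as a unit quaternion [w, x, y, z].
In Python, from station import * gives the robot as it stands.
- The arm moves only by the tool jog_arm, never from a script. Its argument "plan" is a list of rows, each a list of 4 numbers: the shift along the world's x, y, z in units of 800 mm (1.0 is 800 mm), then the turn about the world's z in units of 2 pi rad (1.0 is 2 pi rad). A call has 1 to 8 rows; each row is the pose to reach, as a shift and turn from the pose commanded when the call began, turning the shorter way round; what a row does not reach only later rows make up. A row lasts 1/10 s, in which the tool goes at most 50 mm and 8.59 degrees, less where a joint would pass 70% of its speed; a pose out of reach is approached as far as the arm can. A call with a number of a shift or a turn outside -1 to 1 is refused whole. A call with a gripper value outside its range is refused whole. "grip" is the gripper's target within -1 to 1 (shut at 1, half-way at 0, fully open at -1), set as the call begins (left out, the last holds). The fingers move at their own pace and stop on an object; the grip force is fixed at half the most. Time passes only in rows, so rows that repeat a pose let the fingers close. It gives the time, the measured TCP pose, the force and the opening at its end, in the units of the state.
- get_obs(): the state, without advancing time (a new reading comes with each control period).
- grab_frame(name): name is "side" or "top" or "wrist"; returns the picture (384x512x3 uint8, red, green, blue); there is no depth.
- get_calibration(name): a dict with "K" (3x3 intrinsics, pixels), "camera_from_world" (4x4, takes a point from world to camera coordinates). Camera axes: x right, y down, z forward; pixel columns grow to the right and rows downward; lengths in m; the calibration is good to about 2 mm. A picture is of the moment at which its call begins: read the wrist's pose just before it. get_calibration takes no time and is no camera call; for the wrist camera it gives the pose at the moment of the call.
- hand_in(): hands the job in, once; it reports no verdict.
The state is a dict: "clock": time; "joint_pos": joint angles; "qd": joint speeds; "effort": joint torques, N m; "ee_pos": TCP position; "eef_rot": TCP orientation; "contact_force": force on the tool from outside, world axes, zero at the start; "ft_torque": the same for the moment, N m; "finger_gap": opening from 0.0 (shut) to 1.0 (fully open).
Only numpy, scipy, OpenCV 4.12 (cv2) and the standard library are available. Lean on these libraries where they do the work, as an engineer would, in place of code of your own. Each camera call takes 0.05 s, during which the arm holds its last target. There are 200 camera calls.

## Working session

There is one attempt and no reset: what is moved stays moved. The work goes in short steps, Python scripts to look and compute and a tool call to move; the robot and the scene stay as the last step left them, time stands still between calls to the robot, and variables do not carry over. Pictures are saved under pics/ and viewed, about 8 in all and at most 12, crops included, and the job is handed in when it is done.

Besides the shell and the picture viewer there is one more tool, called after "Emit:" as name(argument=value, ...), one argument or row to a line, values as JSON. jog_arm: Moves the arm, as the interface text tells. Shifts and turns lie within -1 to 1; 1 stands for 800 mm of shift or 2 pi rad of turn. Its arguments: {"type":"object","properties":{"plan":{"type":"array","items":{"type":"array","items":{"type":"number","minimum":-1,"maximum":1}}},"grip":{"type":"number"}},"required":["plan"]}

```bash
mkdir -p pics; ls
python3 - <<'E'
from station import *
import cv2,numpy as np
o=get_obs(); print(o)
for n in ("side","top","wrist"):
    c=get_calibration(n); print(n,np.round(c["K"],1).tolist(),np.round(c["camera_from_world"],4).tolist())
    cv2.imwrite(f"pics/{n}0.png",grab_frame(n)[:,:,::-1])
a=[cv2.imread(f"pics/{n}0.png") for n in("top","side")]
E
```

```text
pics
{'clock': 0.0, 'joint_pos': array([-1.44351295,  0.42670329,  0.07385497,  1.6066388 , -0.03413539,
        1.11079282, -0.06710867]), 'qd': array([-0.00093107,  0.00046662, -0.00191046, -0.00015331,  0.00027308,
        0.00120826, -0.00010631]), 'effort': array([-1.93504507e-03, -9.35814357e+01,  3.66591275e+00, -4.54200625e+01,
       -4.89103014e-02,  2.02658511e-02,  1.66372197e-04]), 'ee_pos': array([0.18435751, 0.648892  , 0.22678084]), 'eef_rot': array([-5.71442054e-05,  1.37980417e-01,  9.90434749e-01, -6.38928979e-04]), 'contact_force': array([ 0.54948125, -0.75502814, -0.8996281 ]), 'ft_torque': array([-0.08801494, -0.04638402,  0.00296404]), 'finger_gap': 0.9947034629437886}
side [[350.8, 0.0, 259.4], [0.0, 350.8, 191.7], [0.0, 0.0, 1.0]] [[-0.9998, -0.0071, -0.0165, 0.6158], [0.009, 0.594, -0.8044, 0.0515], [0.0155, -0.8044, -0.5939, 1.0119], [0.0, 0.0, 0.0, 1.0]]
top [[418.7, 0.0, 255.4], [0.0, 418.7, 189.2], [0.0, 0.0, 1.0]] [[-0.0004, -1.0, 0.0008, 0.0239], [-0.9864, 0.0003, -0.1644, 0.6114], [0.1644, -0.0009, -0.9864, 1.2695], [0.0, 0.0, 0.0, 1.0]]
wrist [[339.1, 0.0, 257.6], [0.0, 339.1, 191.0], [0.0, 0.0, 1.0]] [[0.2727, 0.9621, 0.001, -0.675], [0.9347, -0.2652, 0.2367, -0.025], [0.228, -0.0636, -0.9716, 0.3886], [0.0, 0.0, 0.0, 1.0]]
```

View pics/top0.png

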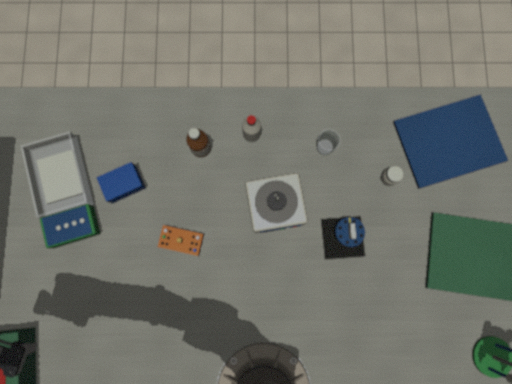

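View pics/side0.png

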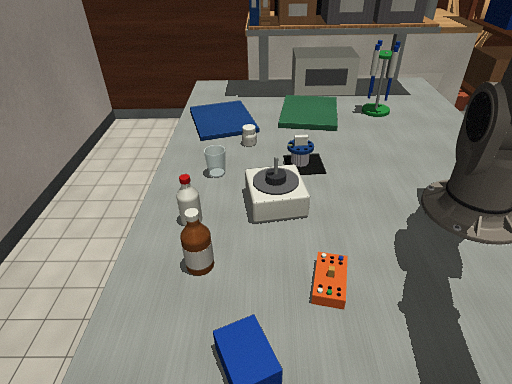

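The top view shows the rack at (181,240), spinner at (276,202), rotor at (350,232) with its grip bar near-vertical in the picture. The bystanders are clear of them. The side view shows the same, with the key at (331,272), the nose at (276,165) and the grip at (301,140).

```bash
cat > h.py <<'E'
from station import *
import cv2,numpy as np
def ray(c,uv):
    T=c["camera_from_world"];R=T[:3,:3];o=-R.T@T[:3,3]
    d=R.T@np.linalg.inv(c["K"])@np.array([uv[0],uv[1],1.]);return o,d/np.linalg.norm(d)
def plane(c,uv,z):
    o,d=ray(c,uv);return o+d*(z-o[2])/d[2]
def tri(*obs):
    A=np.zeros((3,3));b=np.zeros(3)
    rs=[ray(c,uv) for c,uv in obs]
    for o,d in rs:
        P=np.eye(3)-np.outer(d,d);A+=P;b+=P@o
    p=np.linalg.solve(A,b);return p,[np.linalg.norm(np.cross(p-o,d)) for o,d in rs]
def proj(c,p):
    T=c["camera_from_world"];q=c["K"]@(T[:3,:3]@np.asarray(p)+T[:3,3]);return q[:2]/q[2]
def snap(n,name):
    c=get_calibration(n);im=np.ascontiguousarray(grab_frame(n)[:,:,::-1]);cv2.imwrite(f"pics/{name}.png",im);return c,im
def blobs(im,lo,hi,amin=20):
    m=cv2.inRange(cv2.cvtColor(im,cv2.COLOR_BGR2HSV),np.array(lo),np.array(hi))
    cs,_=cv2.findContours(m,cv2.RETR_EXTERNAL,cv2.CHAIN_APPROX_NONE)
    return sorted([k for k in cs if cv2.contourArea(k)>=amin],key=cv2.contourArea,reverse=True)
E
python3 - <<'E'
from h import *
ct,cs=get_calibration("top"),get_calibration("side")
t=cv2.imread("pics/top0.png")
for nm,a,b in(("key",(180,240),(331,270)),("nosetip",(276,196),(276,155)),("grip",(352,230),(301,137)),):
    print(nm,tri((ct,a),(cs,b)))
for k in blobs(t,(5,150,120),(18,255,255),100)[:2]:
    r=cv2.minAreaRect(k);print("rack",r,plane(ct,r[0],.03), [plane(ct,q,.03)[:2].round(3).tolist() for q in cv2.boxPoints(r)])
print("spin",[plane(ct,q,.085).round(3) for q in((247,183),(298,175),(306,225),(254,231))])
print("rotor disc",plane(ct,(350,232),.073))
E
```

```text
key (array([0.45278887, 0.25829428, 0.04155676]), [np.float64(3.774613266658261e-05), np.float64(3.77461326666856e-05)])
nosetip (array([ 0.57023544, -0.03491612,  0.16843209]), [np.float64(0.001794988665219804), np.float64(0.0017949886652198902)])
grip (array([ 0.47833474, -0.2640247 ,  0.10169077]), [np.float64(0.0011694619032412519), np.float64(0.0011694619032413367)])
rack ((180.33364868164062, 239.760498046875), (40.29712677001953, 20.88123893737793), 12.33908748626709) [0.45401367 0.25933701 0.03      ] [[0.436, 0.327], [0.5, 0.316], [0.472, 0.191], [0.409, 0.204]]
spin [array([0.625, 0.05 , 0.085]), array([ 0.65 , -0.108,  0.085]), array([ 0.496, -0.129,  0.085]), array([0.478, 0.028, 0.085])]
rotor disc [ 0.47536369 -0.26455127  0.073     ]
```

Emit:
jog_arm(
  plan=[
    [0.336,-0.489,-0.034,0.009],
    [0.336,-0.489,-0.034,0.009],
    [0.336,-0.489,-0.034,0.009],
    [0.336,-0.489,-0.034,0.009],
    [0.336,-0.489,-0.034,0.009],
    [0.336,-0.489,-0.034,0.009],
    [0.336,-0.489,-0.034,0.009],
    [0.336,-0.489,-0.034,0.009],
  ],
  grip=0,
)

```text
clock: 0.95
ee_pos: [0.4114, 0.3183, 0.2046]
eef_rot: [0.0, 0.11, 0.994, 0.0]
contact_force: [1.4, 0.7, -0.7]
finger_gap: 0.502
```

Emit:
jog_arm(
  plan=[
    [0.052,-0.075,0,0],
    [0.052,-0.075,0,0],
    [0.052,-0.075,0,0],
    [0.052,-0.075,0,0],
  ],
)

```text
clock: 1.35
ee_pos: [0.4522, 0.26, 0.2045]
eef_rot: [-0.0, 0.11, 0.994, -0.0]
contact_force: [-1.1, 0.2, -0.2]
finger_gap: 0.499
```

Run:
```python
from h import *
o=get_obs();print(o["ee_pos"],o["eef_rot"],o["contact_force"])
c,im=snap("wrist","w1")
print(proj(c,[.453,.258,.05]))
for k in blobs(im,(5,150,100),(16,255,255),200)[:3]:
    r=cv2.minAreaRect(k);print(r,[plane(c,q,.03)[:2].round(4).tolist() for q in cv2.boxPoints(r)],plane(c,r[0],.03))
```

```text
[0.45216063 0.26004894 0.20448577] [-1.49605786e-04  1.10399068e-01  9.93887329e-01 -1.84323997e-05] [-1.08875273  0.18947389 -0.19903936]
[255.10004254 184.30331297]
((257.5, 177.0), (70.0, 133.0), 90.0) [[0.4026, 0.2054], [0.4309, 0.3316], [0.5011, 0.3193], [0.4712, 0.1866]] [0.45057087 0.2609007  0.03      ]
```

View pics/w1.png

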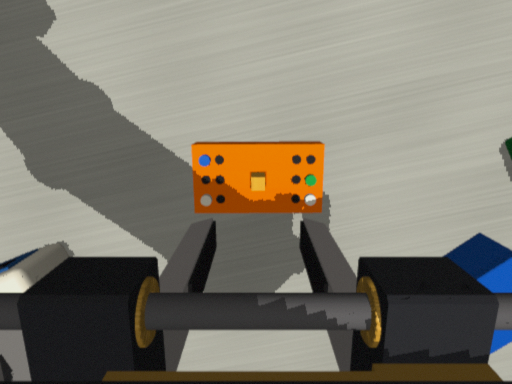

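Key top at about (258,182), with the rack almost square to the picture. I'll measure the key's top precisely here and from a second place.

Emit:
jog_arm(
  plan=[
    [0.03,-0.01,-0.08,0],
    [0.03,-0.01,-0.08,0],
    [0.03,-0.01,-0.08,0],
  ],
)

```text
clock: 1.7
ee_pos: [0.4749, 0.2522, 0.1382]
eef_rot: [-0.001, 0.109, 0.994, -0.002]
contact_force: [0.2, -0.1, 0.6]
finger_gap: 0.496
```

```bash
cat >> h.py <<'E'
def keytop(im,near=None,lo=(17,60,90),hi=(30,255,255),amin=60):
    ks=blobs(im,lo,hi,amin)
    if near is not None: ks=sorted(ks,key=lambda k:np.hypot(*(np.array(cv2.minAreaRect(k)[0])-near)))
    return [cv2.minAreaRect(k) for k in ks[:3]]
E
python3 - <<'E'
from h import *
import json
o=get_obs();print(o["ee_pos"],o["eef_rot"])
c,im=snap("wrist","w2")
im1=cv2.imread("pics/w1.png");h=cv2.cvtColor(im1,cv2.COLOR_BGR2HSV)
print(h[182,245:272].tolist());print(h[168:200,258].tolist())
p=proj(c,[.4528,.2585,.051]);print(p)
h2=cv2.cvtColor(im,cv2.COLOR_BGR2HSV);print(h2[int(p[1]),int(p[0])-25:int(p[0])+25:2].tolist())
cr=cv2.resize(im[int(p[1])-60:int(p[1])+60,int(p[0])-80:int(p[0])+80],None,fx=5,fy=5,interpolation=0);cv2.imwrite("pics/w2c.png",cr)
print(keytop(im1,(258,182)),keytop(im,p))
E
```

```text
[0.47490089 0.25216159 0.138196  ] [-0.00149453  0.10935669  0.99400021 -0.00156704]
[[16, 255, 235], [16, 255, 235], [16, 255, 234], [16, 255, 235], [15, 255, 227], [15, 255, 197], [18, 210, 217], [20, 194, 231], [20, 195, 233], [21, 193, 234], [21, 195, 233], [21, 196, 233], [21, 196, 233], [21, 195, 233], [21, 196, 233], [21, 196, 234], [20, 194, 234], [21, 194, 234], [21, 192, 234], [20, 199, 229], [16, 246, 179], [14, 255, 220], [16, 255, 233], [16, 255, 234], [16, 255, 235], [16, 255, 235], [16, 255, 235]]
[[16, 255, 235], [16, 255, 234], [16, 255, 232], [15, 255, 196], [16, 228, 123], [19, 199, 104], [19, 194, 105], [19, 197, 106], [19, 196, 126], [20, 196, 195], [21, 196, 230], [21, 194, 234], [21, 194, 234], [21, 195, 234], [21, 195, 233], [21, 196, 234], [21, 193, 234], [21, 197, 233], [21, 196, 233], [20, 193, 234], [20, 194, 234], [20, 195, 234], [18, 217, 234], [17, 255, 234], [16, 255, 235], [15, 255, 235], [16, 255, 235], [16, 255, 236], [15, 255, 235], [15, 255, 234], [15, 255, 232], [14, 255, 211]]
[259.35137774 172.2188296 ]
[[16, 255, 238], [16, 255, 238], [16, 255, 239], [16, 255, 239], [16, 255, 238], [16, 255, 238], [17, 255, 239], [17, 255, 239], [16, 255, 238], [15, 255, 198], [20, 196, 235], [21, 193, 238], [22, 189, 238], [22, 190, 238], [21, 192, 237], [22, 192, 237], [21, 194, 237], [22, 192, 238], [21, 193, 232], [14, 255, 222], [16, 255, 239], [16, 255, 238], [16, 255, 238], [16, 255, 238], [16, 255, 238]]
[((258.0, 182.0), (18.0, 14.0), 90.0), ((375.00360107421875, 313.30621337890625), (65.25143432617188, 10.075825691223145), 86.3086166381836), ((139.13746643066406, 317.5611572265625), (57.045108795166016, 8.725830078125), 88.9583740234375)] [((262.0, 169.5), (23.0, 18.0), 90.0), ((238.0, 162.0), (12.0, 24.0), 90.0), ((291.0, 164.5), (17.0, 36.0), 90.0)]
```

View pics/w2c.png

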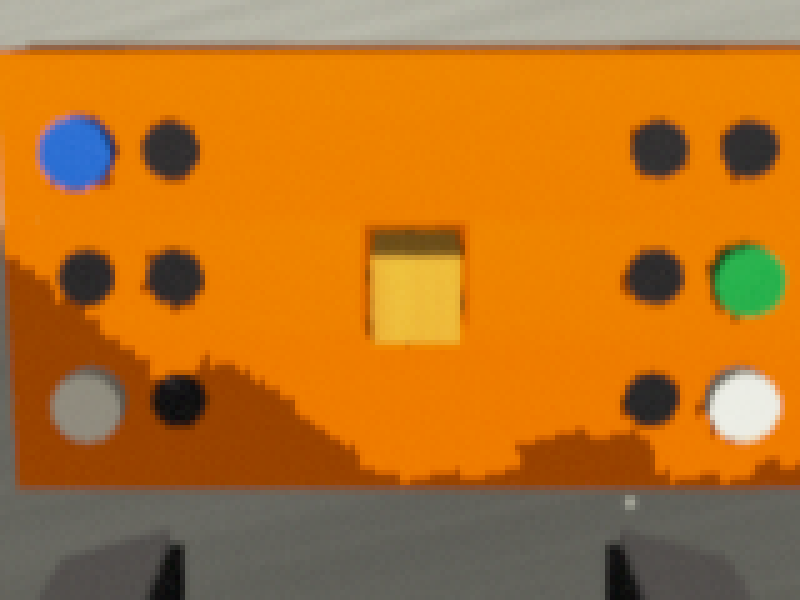

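The crop shows the key top centred about (416,299), i.e. (262,172) in the full picture, square to the image. The rest of the bar is visible above it.

```bash
cat >> h.py <<'E'
def bright_top(im,near,lo=(18,120,215),hi=(26,222,255)):
    ks=[k for k in blobs(im,lo,hi,30)]
    k=min(ks,key=lambda k:np.hypot(*(np.array(cv2.minAreaRect(k)[0])-near)))
    m=np.zeros(im.shape[:2],np.uint8);cv2.drawContours(m,[k],-1,1,-1);M=cv2.moments(m,True)
    return (M["m10"]/M["m00"],M["m01"]/M["m00"]),cv2.minAreaRect(k)
E
python3 - <<'E'
from h import *
c2=get_calibration("wrist");o=get_obs()
im1=cv2.imread("pics/w1.png");im2=cv2.imread("pics/w2.png")
c,im=snap("wrist","w3");print(o["ee_pos"],o["eef_rot"])
a,ra=bright_top(im,(262,172));print(a,ra)
print(plane(c,a,.051))
# rack back-edge angle
h=cv2.cvtColor(im,cv2.COLOR_BGR2HSV);m=(h[:,:,1]>200)&(h[:,:,0]<19)&(h[:,:,2]>60)
us=np.arange(185,330,5);vs=[np.argmax(m[:,u]) for u in us]
l=np.polyfit(us,vs,1);print(l,vs)
p0,p1=[plane(c,(u,np.polyval(l,u)),.03) for u in(185,330)]
print("rack y-axis deg",np.degrees(np.arctan2(*(p0-p1)[[1,0]])))
# front view from w1's pose: known then
b,rb=bright_top(im1,(258,182));print(b)
import numpy as np
T=c["camera_from_world"]
# tool->cam fixed; rebuild w1 calibration from translation shift (orientation equal)
e1=np.array([.45216,.26005,.20449]);c1={"K":c["K"],"camera_from_world":T.copy()}
c1["camera_from_world"][:3,3]=T[:3,3]-T[:3,:3]@(e1-o["ee_pos"])
print(tri((c,a),(c1,b)))
ct,cs=get_calibration("top"),get_calibration("side")
print(plane(c1,b,.051))
E
```

```text
[0.47525364 0.25273442 0.13983589] [-8.70142170e-04  1.09327931e-01  9.94004999e-01 -8.42108502e-04]
(261.0, 171.0) ((261.0, 171.0), (16.0, 16.0), 90.0)
[0.45289686 0.26046357 0.051     ]
[-6.79802956e-03  1.22940394e+02] [np.int64(122), np.int64(122), np.int64(122), np.int64(122), np.int64(122), np.int64(122), np.int64(121), np.int64(121), np.int64(121), np.int64(121), np.int64(121), np.int64(121), np.int64(121), np.int64(121), np.int64(121), np.int64(121), np.int64(121), np.int64(121), np.int64(121), np.int64(121), np.int64(121), np.int64(121), np.int64(121), np.int64(121), np.int64(121), np.int64(121), np.int64(121), np.int64(121), np.int64(121)]
rack y-axis deg -102.13975820152132
(257.72159090909093, 183.9375)
(array([0.45325276, 0.26028244, 0.04867889]), [np.float64(0.00012813725900245976), np.float64(0.00012813725900236647)])
[0.45269548 0.26027705 0.051     ]
```

Emit:
jog_arm(
  plan=[
    [-0.028,0.0096,0,0.001],
    [-0.028,0.0096,-0.05,0.001],
    [-0.028,0.0096,-0.08,0.001],
    [-0.028,0.0096,-0.098,0.001],
    [-0.028,0.0096,-0.098,0.001],
    [-0.028,0.0096,-0.098,0.001],
  ],
)

```text
clock: 2.4
ee_pos: [0.454, 0.2607, 0.0635]
eef_rot: [0.0, 0.106, 0.994, 0.001]
contact_force: [0.6, 0.8, 0.1]
finger_gap: 0.499
```

Emit:
jog_arm(
  plan=[
    [0,0,0,0],
    [0,0,0,0],
    [0,0,0,0],
    [0,0,0,0],
    [0,0,0,0],
  ],
  grip=1,
)

```text
clock: 2.9
ee_pos: [0.4539, 0.2599, 0.0624]
eef_rot: [0.0, 0.107, 0.994, 0.0]
contact_force: [0.2, 1.3, 3.3]
finger_gap: 0.133
```

Emit:
jog_arm(
  plan=[
    [0,0,0.05,0],
    [0,0,0.11,0],
    [0,0,0.17,0],
    [0,0,0.23,0],
    [0.02,-0.06,0.235,0],
    [0.04,-0.12,0.235,0],
    [0.06,-0.18,0.235,0],
    [0.08,-0.24,0.235,0],
  ],
)

```text
clock: 3.7
ee_pos: [0.5172, 0.0684, 0.2505]
eef_rot: [0.0, 0.107, 0.994, 0.0]
contact_force: [1.1, 0.7, 0.6]
finger_gap: 0.136
```

Emit:
jog_arm(
  plan=[
    [0.02,-0.06,0,0],
    [0.04,-0.12,0,0],
    [0.04,-0.122,0,0],
    [0.04,-0.122,0,0],
    [0.04,-0.122,0,0],
  ],
)

```text
clock: 4.2
ee_pos: [0.5487, -0.0264, 0.25]
eef_rot: [-0.0, 0.106, 0.994, 0.0]
contact_force: [-0.7, 0.3, -0.6]
finger_gap: 0.134
```

Run:
```python
from h import *
o=get_obs();print(o["ee_pos"],o["eef_rot"],o["finger_gap"])
c,im=snap("wrist","w4")
print(proj(c,[.57,-.035,.107]))
cv2.imwrite("pics/w4c.png",cv2.resize(im[60:340,130:390],None,fx=2.1,fy=2.1,interpolation=cv2.INTER_CUBIC))
```

```text
[ 0.54874678 -0.02636372  0.24997307] [-2.98921400e-04  1.06356783e-01  9.94327980e-01  1.18650993e-04] 0.13357194556686894
[252.73468418 209.61883028]
```

View pics/w4c.png

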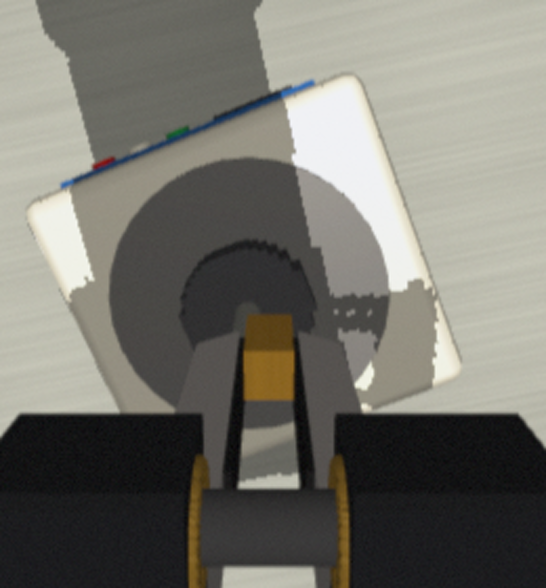

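The spinner's shaft is partly hidden behind the held key (nose at about (248,310) in the crop). I'll shift the tool +x for a clear view.

Emit:
jog_arm(
  plan=[
    [0.05,0.02,0.0,0],
    [0.1,0.02,0.0,0],
    [0.1,0.02,0.0,0],
    [0.1,0.02,0,0],
  ],
)

```text
clock: 4.65
ee_pos: [0.629, -0.0101, 0.2494]
eef_rot: [-0.001, 0.106, 0.994, -0.0]
contact_force: [-0.6, -0.1, 0.0]
finger_gap: 0.131
```

Run:
```python
from h import *
o=get_obs();print(o["ee_pos"],o["eef_rot"],o["finger_gap"])
c,im=snap("wrist","w5");np.save("w5c.npy",c["camera_from_world"])
p=proj(c,[.57,-.035,.107]);print(p)
x0,y0=int(p[0])-75,int(p[1])-60;print(x0,y0)
cr=cv2.resize(im[y0:y0+120,x0:x0+150],None,fx=5,fy=5,interpolation=cv2.INTER_CUBIC)
cv2.imwrite("pics/w5c.png",cv2.convertScaleAbs(cr,alpha=2.0,beta=10))
```

```text
[ 0.62895669 -0.01006332  0.2494268 ] [-6.35864225e-04  1.05916470e-01  9.94374777e-01 -3.16657480e-04] 0.13069300538216938
[214.85421312 127.21487969]
139 67
```

View pics/w5c.png

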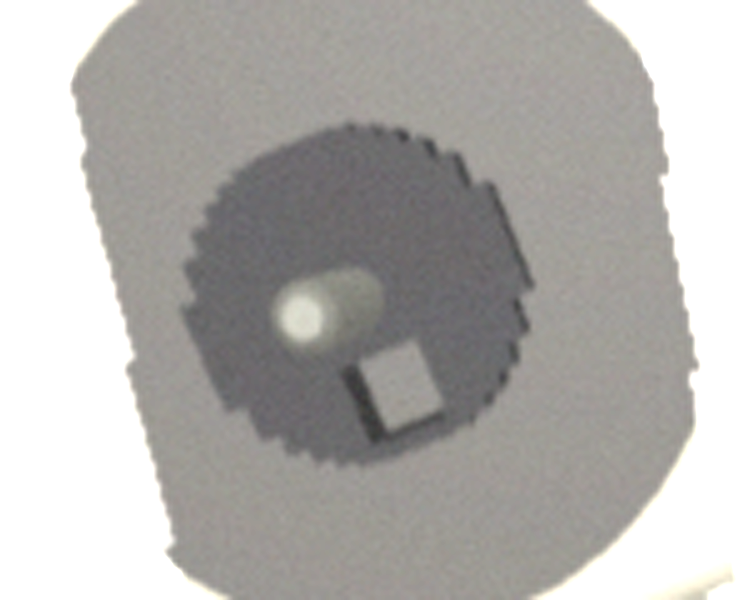

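The slot's mouth shows with crop corners about (343,368), (414,338), (443,408), (376,443). The nose tip is at (302,318) and its foot near (357,295).

Run:
```python
from h import *
c=get_calibration("wrist");c["camera_from_world"]=np.load("w5c.npy")
f=lambda p:(np.array(p)+.5)/5-.5+np.array([139,67])
q=[(343,368),(414,338),(443,408),(376,443)]
P=np.array([plane(c,f(p),.107) for p in q]);ctr=P.mean(0)
tip=plane(c,f((302,318)),.160)
print(P.round(4).tolist());print("slot",ctr,"sides",[np.linalg.norm(P[i]-P[i-1]).round(4) for i in range(4)])
print("edge dirs",[np.degrees(np.arctan2(*(P[i]-P[j])[[1,0]])) for i,j in((0,1),(3,2),(3,0),(2,1))])
print("nose tip@.160",tip,"slot dir",np.degrees(np.arctan2(*(ctr-tip)[[1,0]])),np.linalg.norm((ctr-tip)[:2]))
# shaft circle
cir=np.array([(350,122),(193,250),(232,410),(340,465),(470,415),(532,280),(455,155)])
W=np.array([plane(c,f(p),.107)[:2] for p in cir])
A=np.c_[2*W,np.ones(len(W))];s=np.linalg.lstsq(A,(W**2).sum(1),rcond=None)[0];print("circle",s[:2],np.sqrt(s[2]+s[:2]@s[:2]))
print(proj(c,[*ctr[:2],.107]))
# tool y angle
from scipy.spatial.transform import Rotation as Ro
o=get_obs();w,x,y,z=o["eef_rot"];R=Ro.from_quat([x,y,z,w]).as_matrix();print("tool y",np.degrees(np.arctan2(R[1,1],R[0,1])),o["ee_pos"])
# held key in image
```

```text
[[0.5795, -0.0442, 0.107], [0.577, -0.0308, 0.107], [0.59, -0.0287, 0.107], [0.5935, -0.0417, 0.107]]
slot [ 0.58500696 -0.03638551  0.107     ] sides [np.float64(0.0143), np.float64(0.0136), np.float64(0.0131), np.float64(0.0135)]
edge dirs [np.float64(-79.6591375811483), np.float64(-74.83649798501074), np.float64(10.07804562475998), np.float64(9.37333544234269)]
nose tip@.160 [ 0.56833327 -0.03969472  0.16      ] slot dir 11.225547968260232 0.016998907179594725
circle [ 0.56807321 -0.03881087] 0.029470971998202786
[217.40029929 144.49371841]
tool y 77.81012658321981 [ 0.62841891 -0.01043152  0.24979045]
```

Emit:
jog_arm(
  plan=[
    [-0.053,-0.0323,0,0.063],
    [-0.053,-0.0323,0,0.063],
    [-0.053,-0.0323,0,0.063],
    [-0.053,-0.0323,0,0.063],
    [-0.053,-0.0323,-0.05,0.063],
    [-0.053,-0.0323,-0.1,0.063],
    [-0.053,-0.0323,-0.112,0.063],
    [-0.053,-0.0323,-0.112,0.063],
  ],
)

```text
clock: 5.5
ee_pos: [0.5857, -0.037, 0.16]
eef_rot: [-0.001, -0.09, 0.996, -0.0]
contact_force: [0.6, -1.1, -0.1]
finger_gap: 0.132
```

Run:
```python
from h import *
o=get_obs();print(o["ee_pos"],o["eef_rot"],o["finger_gap"],o["contact_force"])
w,x,y,z=o["eef_rot"];print("tool y",2*np.degrees(np.arctan2(y,x))-90)
c,im=snap("wrist","w6");c2,s=snap("side","s6")
p=proj(c,[.585,-.0364,.11]);q=proj(c2,[.585,-.0364,.11]);print(p,q)
a=im[int(p[1])-60:int(p[1])+60,int(p[0])-60:int(p[0])+60];b=s[int(q[1])-50:int(q[1])+22,int(q[0])-36:int(q[0])+36]
r=lambda k:cv2.convertScaleAbs(cv2.resize(k,(400,400),interpolation=cv2.INTER_CUBIC),alpha=1.8,beta=10)
cv2.imwrite("pics/c6.png",np.hstack([r(a),r(b)]))
```

```text
[ 0.58574083 -0.0370224   0.15996479] [-1.24944256e-03 -8.99904174e-02  9.95941841e-01 -1.09758456e-04] 0.13204456752303834 [ 0.5510184  -1.10897971 -0.13801206]
tool y 100.32611977154096
[258.5026063  216.86277919] [269.85259275 172.69930647]
```

View pics/c6.png

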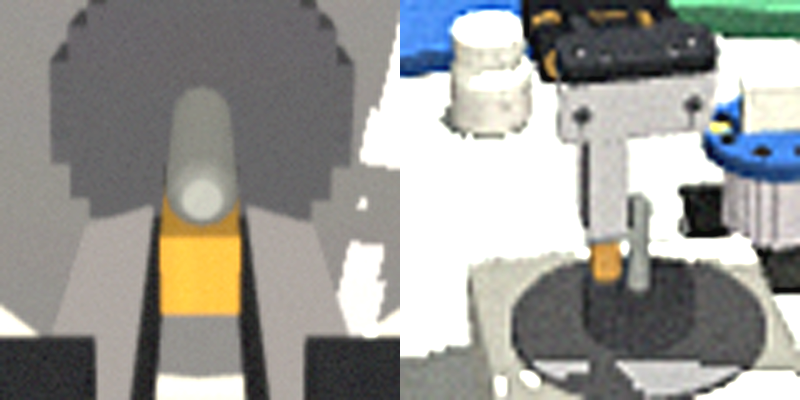

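Left: the held key's top is at (200,275), directly in line with the nose tip (201,200), so the crosswise aim is good. Right: the key hangs just above the thick shaft beside the nose.

Run:
```python
from h import *
c=get_calibration("wrist");o=get_obs();im=cv2.imread("pics/w6.png")
f=lambda u,v:((u+.5)*.3-.5+198,(v+.5)*.3-.5+156)
zt=o["ee_pos"][2]-.0464+.035
k=plane(c,f(200,275),zt);n=plane(c,f(201,200),.160);d=k-n
print(o["ee_pos"],k,n,np.linalg.norm(d[:2]),np.degrees(np.arctan2(d[1],d[0])))
print("key edges",[plane(c,f(200,v),zt)[:2] for v in(236,314)])
```

```text
[ 0.58735186 -0.0372139   0.16215615] [ 0.58606187 -0.0373567   0.15075615] [ 0.57078958 -0.04003244  0.16      ] 0.01550490914867545 9.937484145954654
key edges [array([ 0.57961528, -0.03853977]), array([ 0.59262284, -0.03615263])]
```

Run:
```python
from h import *
o=get_obs();c,im=snap("wrist","w7");o2=get_obs();print(o["ee_pos"],o2["ee_pos"])
g=cv2.cvtColor(im,cv2.COLOR_BGR2GRAY).astype(int);h=cv2.cvtColor(im,cv2.COLOR_BGR2HSV)
print("col",[(v,g[v,258],*h[v,258,:2].tolist()) for v in range(195,262)])
print("row217",g[217,240:278].tolist())
```

```text
[ 0.58735186 -0.0372139   0.16215615] [ 0.58757978 -0.03720662  0.16243568]
col [(195, np.int64(71), 30, 18), (196, np.int64(71), 30, 18), (197, np.int64(72), 25, 21), (198, np.int64(73), 18, 17), (199, np.int64(73), 24, 17), (200, np.int64(76), 30, 17), (201, np.int64(80), 25, 19), (202, np.int64(83), 30, 21), (203, np.int64(85), 30, 21), (204, np.int64(90), 21, 19), (205, np.int64(97), 26, 18), (206, np.int64(104), 26, 17), (207, np.int64(108), 30, 16), (208, np.int64(111), 24, 23), (209, np.int64(111), 34, 18), (210, np.int64(109), 27, 23), (211, np.int64(109), 30, 19), (212, np.int64(110), 26, 16), (213, np.int64(107), 30, 17), (214, np.int64(110), 25, 14), (215, np.int64(109), 26, 16), (216, np.int64(102), 30, 17), (217, np.int64(87), 26, 20), (218, np.int64(68), 21, 25), (219, np.int64(71), 18, 111), (220, np.int64(69), 19, 194), (221, np.int64(70), 19, 201), (222, np.int64(73), 19, 191), (223, np.int64(74), 19, 187), (224, np.int64(73), 19, 186), (225, np.int64(73), 19, 189), (226, np.int64(77), 19, 196), (227, np.int64(96), 19, 195), (228, np.int64(110), 19, 190), (229, np.in
[... 445 characters left out ...]
9, 192), (244, np.int64(108), 20, 202), (245, np.int64(111), 19, 191), (246, np.int64(110), 20, 196), (247, np.int64(111), 19, 196), (248, np.int64(110), 19, 194), (249, np.int64(105), 19, 174), (250, np.int64(93), 18, 114), (251, np.int64(78), 20, 28), (252, np.int64(77), 15, 13), (253, np.int64(76), 8, 13), (254, np.int64(74), 8, 13), (255, np.int64(78), 30, 10), (256, np.int64(74), 20, 10), (257, np.int64(78), 30, 7), (258, np.int64(75), 15, 13), (259, np.int64(78), 18, 16), (260, np.int64(77), 24, 16), (261, np.int64(75), 15, 13)]
row217 [55, 61, 61, 61, 53, 53, 56, 68, 72, 72, 71, 73, 70, 68, 68, 70, 78, 79, 87, 89, 88, 84, 81, 72, 70, 69, 69, 72, 69, 52, 49, 52, 60, 60, 57, 54, 53, 52]
```

Run:
```python
from h import *
c=get_calibration("wrist");o=get_obs()
for zk in(.0464,.0434):
  zt=o["ee_pos"][2]-zk+.035
  k=plane(c,(258.3,238.2),zt);n=plane(c,(258.8,211.3),.160);d=k-n
  print(o["ee_pos"],k,n,np.linalg.norm(d[:2]),np.degrees(np.arctan2(d[1],d[0])),
   np.linalg.norm(plane(c,(258.3,226.7),zt)-plane(c,(258.3,249.8),zt)))
```

```text
[ 0.58757978 -0.03720662  0.16243568] [ 0.58628085 -0.0370166   0.15103568] [ 0.568839   -0.04001998  0.16      ] 0.01769853919182886 9.770163844459047 0.013061588025207665
[ 0.58757978 -0.03720662  0.16243568] [ 0.58510325 -0.03724686  0.15403568] [ 0.568839   -0.04001998  0.16      ] 0.016498969811125065 9.676095154982203 0.012829023449764868
```

Relative distance is 17.7 mm (17.5 wanted) and the direction agrees. I'll lower it in small steps while reading force.

Emit:
jog_arm(
  plan=[
    [0,0,-0.006,0],
    [0,0,-0.01,0],
    [0,0,-0.013,0],
    [0,0,-0.016,0],
    [0,0,-0.019,0],
    [0,0,-0.019,0],
  ],
)

```text
clock: 6.25
ee_pos: [0.5865, -0.0372, 0.145]
eef_rot: [-0.0, -0.091, 0.996, -0.0]
contact_force: [-0.6, 1.1, -2.0]
finger_gap: 0.132
```

Emit:
jog_arm(
  plan=[
    [0,0,-0.004,0],
    [0,0,-0.008,0],
    [0,0,-0.012,0],
    [0,0,-0.015,0],
    [0,0,-0.016,0],
    [0,0,-0.016,0],
  ],
)

```text
clock: 6.85
ee_pos: [0.5866, -0.0373, 0.1324]
eef_rot: [-0.0, -0.091, 0.996, -0.0]
contact_force: [0.3, -0.1, -0.8]
finger_gap: 0.134
```

Emit:
jog_arm(
  plan=[
    [0,0,-0.001,0],
    [0,0,-0.0015,0],
    [0,0,-0.0015,0],
  ],
)

```text
clock: 7.15
ee_pos: [0.5867, -0.0372, 0.1315]
eef_rot: [0.0, -0.091, 0.996, -0.0]
contact_force: [-0.1, 0.5, 1.3]
finger_gap: 0.134
```

Emit:
jog_arm(
  plan=[
    [0,0,0,0],
    [0,0,0,0],
    [0,0,0,0],
    [0,0,0,0],
  ],
  grip=-0.4,
)

```text
clock: 7.55
ee_pos: [0.5866, -0.0372, 0.1314]
eef_rot: [-0.0, -0.091, 0.996, -0.0]
contact_force: [-0.8, -0.2, -0.6]
finger_gap: 0.436
```

Emit:
jog_arm(
  plan=[
    [0,0,0.03,0],
    [0,0,0.09,0],
    [0,0,0.15,0],
    [0.05,0,0.15,0],
    [0.08,0,0.15,0],
    [0.08,0,0.15,0],
    [0.08,0,0.15,0],
  ],
)

```text
clock: 8.25
ee_pos: [0.6504, -0.0374, 0.2508]
eef_rot: [-0.001, -0.091, 0.996, -0.0]
contact_force: [-0.5, 0.5, -0.0]
finger_gap: 0.701
```

Run:
```python
from h import *
o=get_obs();print(o["ee_pos"],o["eef_rot"])
c,im=snap("wrist","w8");np.save("w8c.npy",c["camera_from_world"])
p=proj(c,[.586,-.037,.12]);print(p)
a=im[int(p[1])-60:int(p[1])+60,int(p[0])-60:int(p[0])+60]
c2,s=snap("side","s8");q=proj(c2,[.578,-.038,.115]);print(q);b=s[int(q[1])-36:int(q[1])+36,int(q[0])-36:int(q[0])+36]
r=lambda k:cv2.convertScaleAbs(cv2.resize(k,(400,400),interpolation=cv2.INTER_CUBIC),alpha=1.6,beta=10)
cv2.imwrite("pics/c8.png",np.hstack([r(a),r(b)]))
```

```text
[ 0.65035454 -0.03738215  0.25081435] [-5.48119658e-04 -9.06825729e-02  9.95879678e-01 -1.93344226e-04]
[271.75510823 114.53725625]
[272.34338999 170.86800414]
```

View pics/c8.png

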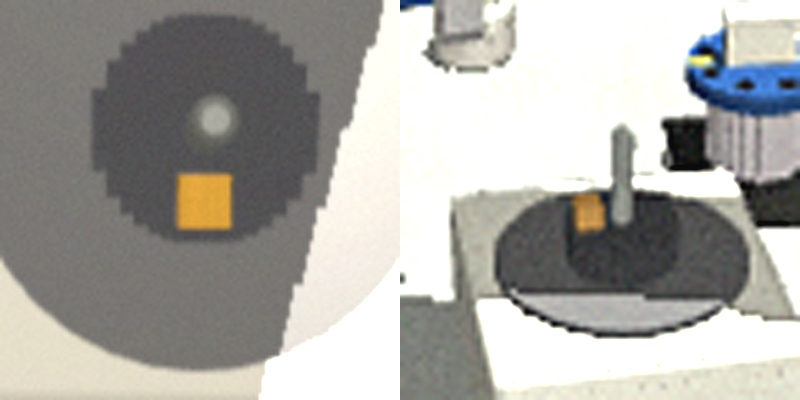

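The key stands square in the slot beside the nose, at (205,202) left, and looks about 13 mm proud at right. Next is the rotor.

Emit:
jog_arm(
  plan=[
    [-0.2,-0.283,0.0,0],
    [-0.2,-0.283,0,0],
    [-0.2,-0.283,0,0],
    [-0.2,-0.283,0,0],
    [-0.2,-0.283,0,0],
    [-0.2,-0.283,0,0],
    [-0.2,-0.283,0,0],
    [-0.2,-0.283,0,0],
  ],
  grip=0.3,
)

```text
clock: 9.15
ee_pos: [0.49, -0.2636, 0.2516]
eef_rot: [0.0, -0.09, 0.996, 0.0]
contact_force: [0.6, 0.8, -0.5]
finger_gap: 0.352
```

Run:
```python
from h import *
c=get_calibration("wrist");c8={"K":c["K"],"camera_from_world":np.load("w8c.npy")}
f=lambda u,v:((u+.5)*.3-.5+211,(v+.5)*.3-.5+54)
k=plane(c8,f(205,202),.120);n=plane(c8,f(215,121),.160);d=k-n
print("key",k,"nose",n,np.linalg.norm(d[:2]),np.degrees(np.arctan2(d[1],d[0])))
get_calibration("wrist");grab_frame("top")
o=get_obs();print(o["ee_pos"],o["eef_rot"],o["joint_pos"].round(3))
c,im=snap("wrist","w9");np.save("w9c.npy",c["camera_from_world"]);np.save("w9e.npy",o["ee_pos"])
p=proj(c,[.478,-.264,.107]);print(p)
h=cv2.cvtColor(im,cv2.COLOR_BGR2HSV)
for k in blobs(im,(22,120,100),(35,255,255),15)[:4]: print("yel",cv2.minAreaRect(k))
m=((h[:,:,1]<60)&(h[:,:,2]>150)).astype(np.uint8)
for k in cv2.findContours(m,cv2.RETR_EXTERNAL,cv2.CHAIN_APPROX_NONE)[0]:
    if cv2.contourArea(k)>150: print("wh",cv2.minAreaRect(k))
for k in blobs(im,(100,120,60),(125,255,255),400)[:4]: print("blue",cv2.fitEllipse(cv2.convexHull(k)))
x0,y0=int(p[0])-100,int(p[1])-80;print(x0,y0);cv2.imwrite("pics/c9.png",cv2.resize(im[y0:y0+160,x0:x0+200],None,fx=4,fy=3.75))
```

```text
key [ 0.5857127  -0.03672247  0.12      ] nose [ 0.56867773 -0.03968727  0.16      ] 0.017291043099359464 9.872986606813162
[ 0.49070729 -0.26283148  0.25146054] [ 2.16185984e-04 -9.10066270e-02  9.95850234e-01  2.39897544e-04] [-0.083  0.228  0.544  1.871 -0.134  1.078  2.266]
[258.38519669 171.34181706]
yel ((252.0099639892578, 198.9299774169922), (4.808326244354248, 12.0208158493042), 8.13010311126709)
wh ((482.0, 355.0), (50.0, 58.0), 90.0)
wh ((257.5, 350.5), (41.0, 115.0), 90.0)
wh ((258.5, 262.5), (59.0, 73.0), 90.0)
wh ((442.5281982421875, 234.52316284179688), (139.2169189453125, 48.90931701660156), 2.5077016353607178)
wh ((256.8299865722656, 169.19000244140625), (14.424979209899902, 46.52762985229492), 8.13010311126709)
wh ((412.3006286621094, 156.57814025878906), (151.57472229003906, 251.64007568359375), 73.2374496459961)
wh ((151.1544647216797, 79.48982238769531), (253.84144592285156, 434.7929992675781), 41.61936569213867)
blue ((256.84625244140625, 161.57196044921875), (87.8125228881836, 89.14461517333984), 97.07295227050781)
blue ((28.549423217773438, 270.7056884765625), (65.86920166015625, 102.66222381591797), 172.1712646484375)
blue ((31.449161529541016, 358.939697265625), (64.86557006835938, 101.45064544677734), 167.50717163085938)
blue ((441.4835510253906, 204.28536987304688), (13.990873336791992, 147.09072875976562), 91.54376983642578)
158 91
```

View pics/w9.png

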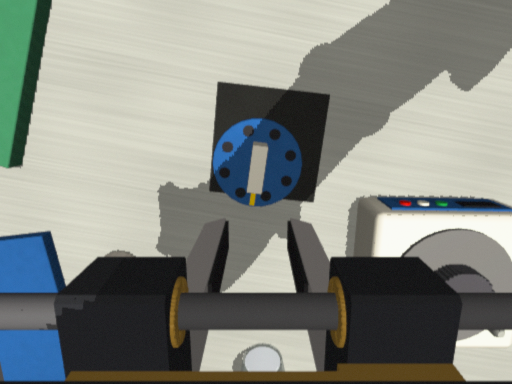

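The rotor disc is centred at (257,162), grip bar at (257,168), yellow mark at (252,199). The jar and tip box are well away.

Run:
```python
from h import *
c=get_calibration("wrist");c["camera_from_world"]=np.load("w9c.npy");e=np.load("w9e.npy")
im=cv2.imread("pics/w9.png")
A=plane(c,(256.85,161.57),.075);M=plane(c,(252,198.9),.077-.001)
d=M-A;print("disc ctr",A,"mark",M,np.linalg.norm(d[:2]),np.degrees(np.arctan2(d[1],d[0])))
ang=np.radians(8.13);v=np.array([-np.sin(ang),np.cos(ang)])
p,q=[plane(c,np.array([256.83,168])+s*v,.111) for s in(-20,20)]
d=q-p;print("bar dir",np.degrees(np.arctan2(d[1],d[0])),(p+q)/2)
cr=im[135:215,215:300];g=cv2.convertScaleAbs(cv2.resize(cr,None,fx=7,fy=7,interpolation=cv2.INTER_CUBIC),alpha=1.2);cv2.imwrite("pics/c9.png",g)
h=cv2.cvtColor(im,cv2.COLOR_BGR2HSV)
m=((h[:,:,1]<70)&(h[:,:,2]>150)).astype(np.uint8);m[:,:235]=0;m[:,280:]=0
for y in range(138,198,3): x=np.flatnonzero(m[y]);print(y,x.min() if len(x) else None,x.max() if len(x) else None,h[y,(x.min()+x.max())//2,2] if len(x) else 0)
```

```text
disc ctr [ 0.47437635 -0.26604921  0.075     ] mark [ 0.51270917 -0.26398919  0.076     ] 0.038388134561346716 3.0761376838321977
bar dir 2.420612195484895 [ 0.47481661 -0.26605446  0.111     ]
138 None None 0
141 None None 0
144 None None 0
147 253 266 171
150 253 266 172
153 252 266 171
156 252 266 169
159 251 265 170
162 251 265 169
165 251 264 170
168 250 264 168
171 250 263 169
174 249 263 170
177 249 263 169
180 249 262 169
183 248 262 167
186 248 261 168
189 247 261 168
192 251 260 164
195 None None 0
```

Emit:
jog_arm(
  plan=[
    [-0.0196,-0.004,-0.04,-0.0217],
    [-0.0196,-0.004,-0.08,-0.0217],
    [-0.0196,-0.004,-0.08,-0.0217],
    [-0.0196,-0.004,-0.08,-0.0217],
    [-0.0196,-0.004,-0.08,-0.0217],
  ],
)

```text
clock: 9.75
ee_pos: [0.4761, -0.2668, 0.1888]
eef_rot: [0.001, -0.023, 1.0, -0.0]
contact_force: [-0.7, 0.4, -0.1]
finger_gap: 0.349
```

Run:
```python
from h import *
o=get_obs();c,im=snap("wrist","w10");print(o["ee_pos"],o["eef_rot"],o["joint_pos"][6]);w,x,y,z=o["eef_rot"];print(2*np.degrees(np.arctan2(y,x))%360-90)
h=cv2.cvtColor(im,cv2.COLOR_BGR2HSV)
k=blobs(im,(100,120,60),(125,255,255),3000)
for q in k[:3]: print("blue",cv2.fitEllipse(cv2.convexHull(q)),cv2.contourArea(q))
p=proj(c,[.475,-.266,.107]);print("p",p)
m=((h[:,:,1]<70)&(h[:,:,2]>150)).astype(np.uint8)
for q in cv2.findContours(m,cv2.RETR_EXTERNAL,cv2.CHAIN_APPROX_NONE)[0]:
    r=cv2.minAreaRect(q)
    if cv2.contourArea(q)>200 and abs(r[0][0]-p[0])<40 and abs(r[0][1]-p[1])<60:
        print(r);print("bar top",plane(c,r[0],.107))
        c9={"K":c["K"],"camera_from_world":np.load("w9c.npy")};print(tri((c,r[0]),(c9,(256.9,168.5))))
```

```text
[ 0.47610396 -0.26676796  0.18881022] [ 7.58829331e-04 -2.33859521e-02  9.99726174e-01 -3.12580123e-04] 2.192438889630808
92.68007794552375
blue ((258.45904541015625, 190.38638305664062), (104.01769256591797, 106.94063568115234), 92.97666931152344) 6604.0
blue ((31.47624397277832, 357.8447570800781), (68.8154296875, 80.81959533691406), 146.83897399902344) 3041.5
p [258.37169905 202.50437906]
((258.4999694824219, 203.99998474121094), (55.99999237060547, 16.999996185302734), 90.0)
bar top [ 0.47613172 -0.26585158  0.107     ]
(array([ 0.47500788, -0.26592154,  0.11092611]), [np.float64(1.7188660309896523e-06), np.float64(1.7188660310189954e-06)])
```

Emit:
jog_arm(
  plan=[
    [0,0.001,-0.05,0],
    [0,0.001,-0.09,0],
    [0,0.001,-0.108,0],
    [0,0.001,-0.112,0],
    [0,0.001,-0.112,0],
    [0,0.001,-0.112,0],
  ],
)

```text
clock: 10.4
ee_pos: [0.4758, -0.2665, 0.0992]
eef_rot: [0.001, -0.023, 1.0, -0.0]
contact_force: [-0.0, 0.4, -0.0]
finger_gap: 0.349
```

Emit:
jog_arm(
  plan=[
    [0,0,0,0],
    [0,0,0,0],
    [0,0,0,0],
    [0,0,0,0],
    [0,0,0,0],
  ],
  grip=1,
)

```text
clock: 10.9
ee_pos: [0.4753, -0.2661, 0.0983]
eef_rot: [0.0, -0.023, 1.0, -0.0]
contact_force: [-0.9, 1.4, 6.8]
finger_gap: 0.147
```

Emit:
jog_arm(
  plan=[
    [0,0,0.02,0],
    [0,0,0.06,0],
    [0,0,0.11,0],
    [0,0,0.16,0],
    [0,0,0.2,0],
    [0,0,0.22,0],
    [0,0,0.22,0],
    [0,0,0.22,0],
  ],
)

```text
clock: 11.7
ee_pos: [0.4746, -0.2657, 0.273]
eef_rot: [-0.0, -0.023, 1.0, 0.0]
contact_force: [-0.2, 0.5, -3.6]
finger_gap: 0.148
```

Run:
```python
from h import *
o=get_obs();c,im=snap("wrist","w11");e=o["ee_pos"];print(e,o["eef_rot"],o["finger_gap"],o["contact_force"])
h=cv2.cvtColor(im,cv2.COLOR_BGR2HSV)
zd=e[2]-.0943+.069; zb=zd+.034
print("expect",proj(c,[e[0],e[1],zd]),proj(c,[e[0],e[1],zb]))
for q in blobs(im,(100,120,40),(125,255,255),2000)[:3]:
    E=cv2.fitEllipse(cv2.convexHull(q));print("blue",E,plane(c,E[0],zd))
cv2.imwrite("pics/c11.png",im)
```

```text
[ 0.47461448 -0.26568203  0.27295496] [-2.92701153e-04 -2.28468545e-02  9.99738914e-01  1.97099382e-04] 0.1476133916853831 [-0.16243618  0.48461621 -3.63692331]
expect [257.34684862 231.27522239] [257.50655957 256.57300265]
blue ((257.2911376953125, 229.2882537841797), (151.91241455078125, 153.3950653076172), 58.75901794433594) [ 0.47341716 -0.26576916  0.24765496]
blue ((53.987911224365234, 355.14495849609375), (72.31368255615234, 126.64244842529297), 90.19486999511719) [ 0.5626199  -0.38925455  0.24765496]
```

View pics/c11.png

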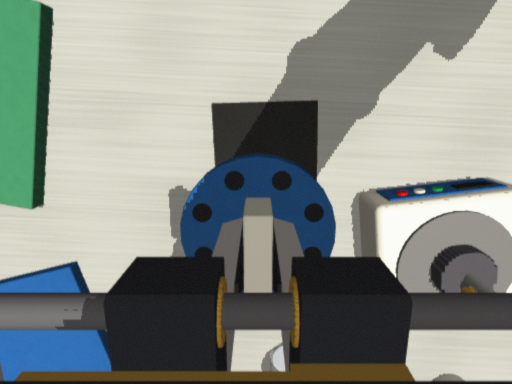

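Disc hangs level under the grip, centred near (257,230), close to the tool axis; the mat is empty. Carry it over the nose.

Emit:
jog_arm(
  plan=[
    [0.02,0.04,0.005,0.0206],
    [0.04,0.09,0.005,0.0206],
    [0.06,0.14,0.005,0.0206],
    [0.08,0.19,0.005,0.0206],
    [0.1,0.24,0.005,0.0206],
    [0.118,0.27,0.005,0.0206],
    [0.118,0.2824,0.005,0.0206],
    [0.118,0.2824,0.005,0.0206],
  ],
)

```text
clock: 12.55
ee_pos: [0.5688, -0.0388, 0.2761]
eef_rot: [-0.001, -0.088, 0.996, -0.0]
contact_force: [-0.8, 0.3, -3.7]
finger_gap: 0.15
```

Run:
```python
from h import *
[grab_frame("side") for _ in range(4)]
o=get_obs();print(o["ee_pos"],o["eef_rot"],o["joint_pos"].round(3),o["contact_force"],o["ft_torque"]);w,x,y,z=o["eef_rot"];print(2*np.degrees(np.arctan2(y,x))%360-180)
c,im=snap("wrist","w12");e=o["ee_pos"];zd=e[2]-.0253
h=cv2.cvtColor(im,cv2.COLOR_BGR2HSV)
k=blobs(im,(100,100,20),(128,255,255),2000)[0]
pts=k[:,0,:];pts=pts[(pts[:,1]<225)]
W=np.array([plane(c,p,zd)[:2] for p in pts.astype(float)])
A=np.c_[2*W,np.ones(len(W))]
for _ in range(3):
    s=np.linalg.lstsq(A,(A[:,:2]**2).sum(1)/4,rcond=None)[0];r=np.sqrt(s[2]+s[:2]@s[:2]);d=np.abs(np.hypot(*(A[:,:2]/2-s[:2]).T)-r);A=A[d<.002]
print("disc axis",s[:2],r,len(A),"rel TCP",s[:2]-e[:2])
```

```text
[ 0.56878121 -0.04169139  0.27749675] [-2.98375733e-04 -8.63395354e-02  9.96265710e-01 -1.72908575e-04] [-0.399  0.22   0.426  1.805 -0.099  1.138  1.803] [ 0.74698784 -0.07989128 -4.27239911] [-0.03116311 -0.01927941 -0.01508757]
9.906116203541956
disc axis [ 0.56333008 -0.04268463] 0.03882101944547208 87 rel TCP [-0.00545113 -0.00099324]
```

Run:
```python
from h import *
from scipy.optimize import least_squares
o=get_obs();c,im=snap("wrist","w13");e=o["ee_pos"];zd=e[2]-.0253;print(e)
m=cv2.inRange(cv2.cvtColor(im,cv2.COLOR_BGR2HSV),np.array((100,100,20)),np.array((128,255,255)))
pts=[]
for a in np.radians(np.arange(-150,-29,3)):   # outermost blue along rays from expected centre
    u0=proj(c,[e[0],e[1],zd])
    best=None
    for r in np.arange(95,50,-.25):
        u=(u0+r*np.array([np.cos(a),np.sin(a)])).round().astype(int)
        if m[u[1],u[0]]: best=u0+r*np.array([np.cos(a),np.sin(a)]);break
    if best is not None: pts.append(best)
W=np.array([plane(c,p,zd)[:2] for p in pts])
f=lambda s:np.hypot(*(W-s[:2]).T)-.045
s=least_squares(f,e[:2],loss="soft_l1",f_scale=.0005);print(len(W),s.x,s.x-e[:2],(f(s.x)*1000).round(1))
```

```text
[ 0.56889872 -0.0415573   0.27767639]
41 [ 0.57011198 -0.04141697] [0.00121326 0.00014033] [-0.9 -0.8 -1.2 -0.8 -1.  -0.5 -0.3 -0.  -0.1 -0.3 -0.2 -0.1  0.1 -0.1
  0.4  0.3  0.9  0.5  0.8  0.7  0.6  0.7  0.8  0.5  0.9  0.9  0.4 -0.1
  0.2 -0.1 -0.1 -0.2 -0.6 -0.5 -0.2 -0.4 -0.8 -0.6 -1.  -0.6 -0.8]
```

Emit:
jog_arm(
  plan=[
    [0,0.00225,-0.01,0],
    [0,0.00225,-0.02,0],
    [0,0.00225,-0.026,0],
    [0,0.00225,-0.031,0],
    [0,0.00225,-0.036,0],
    [0,0.00225,-0.041,0],
    [0,0.00225,-0.045,0],
    [0,0.00225,-0.045,0],
  ],
)

```text
clock: 13.65
ee_pos: [0.5688, -0.0386, 0.2411]
eef_rot: [-0.001, -0.087, 0.996, -0.0]
contact_force: [-4.6, -2.9, -6.0]
finger_gap: 0.143
```

Emit:
jog_arm(
  plan=[
    [-0.001,-0.0015,0,0],
    [-0.001,-0.0015,0,0],
    [-0.001,-0.0015,-0.003,0],
    [-0.001,-0.0015,-0.005,0],
    [-0.001,-0.0015,-0.005,0],
  ],
)

```text
clock: 14.15
ee_pos: [0.5687, -0.0394, 0.2377]
eef_rot: [0.0, -0.087, 0.996, -0.0]
contact_force: [-2.0, -0.9, -4.1]
finger_gap: 0.146
```

Emit:
jog_arm(
  plan=[
    [-0.0006,-0.0003,-0.005,0],
    [-0.0006,-0.0003,-0.01,0],
    [-0.0006,-0.0003,-0.015,0],
    [-0.0006,-0.0003,-0.02,0],
    [-0.0006,-0.0003,-0.024,0],
    [-0.0006,-0.0003,-0.024,0],
  ],
)

```text
clock: 14.75
ee_pos: [0.5678, -0.0397, 0.218]
eef_rot: [-0.0, -0.087, 0.996, -0.0]
contact_force: [-0.3, -0.0, -3.2]
finger_gap: 0.146
```

Emit:
jog_arm(
  plan=[
    [0,0,-0.003,0],
    [0,0,-0.005,0],
    [0,0,-0.0065,0],
    [0,0,-0.0075,0],
    [0,0,-0.0075,0],
  ],
)

```text
clock: 15.25
ee_pos: [0.5688, -0.0403, 0.2139]
eef_rot: [0.001, -0.087, 0.996, -0.0]
contact_force: [-3.3, -1.5, 12.1]
finger_gap: 0.149
```

Emit:
jog_arm(
  plan=[
    [0,0,0.0003,0.007],
    [0,0,0.0003,0.0139],
    [0,0,0.0003,0.0139],
    [0,0,0.0003,0.0139],
  ],
)

```text
clock: 15.65
ee_pos: [0.5688, -0.0403, 0.2141]
eef_rot: [0.001, -0.131, 0.991, -0.0]
contact_force: [-3.2, -1.8, 11.1]
finger_gap: 0.146
```

Emit:
jog_arm(
  plan=[
    [0,0,0,0.007],
    [0,0,0,0.0139],
    [0,0,0,0.0139],
    [0,0,0,0.0139],
  ],
)

```text
clock: 16.05
ee_pos: [0.5689, -0.0402, 0.2142]
eef_rot: [0.001, -0.174, 0.985, -0.0]
contact_force: [-2.5, -1.9, 13.0]
finger_gap: 0.146
```

Emit:
jog_arm(
  plan=[
    [0,0,0,0.007],
    [0,0,0,0.0139],
    [0,0,0,0.0139],
    [0,0,0,0.0139],
  ],
)

```text
clock: 16.45
ee_pos: [0.569, -0.0402, 0.2142]
eef_rot: [0.001, -0.217, 0.976, -0.0]
contact_force: [-3.2, -1.5, 12.3]
finger_gap: 0.148
```

Emit:
jog_arm(
  plan=[
    [0,0,0,0.007],
    [0,0,0,0.0139],
    [0,0,0,0.0139],
    [0,0,0,0.0139],
  ],
)

```text
clock: 16.85
ee_pos: [0.569, -0.0401, 0.2142]
eef_rot: [0.001, -0.259, 0.966, -0.0]
contact_force: [-1.9, -0.3, 13.5]
finger_gap: 0.148
```

Emit:
jog_arm(
  plan=[
    [0,0,0.005,0],
    [0,0,0.005,-0.02],
    [0,0,0.005,-0.04],
    [0,0,0.005,-0.06],
    [0,0,0.005,-0.0694],
    [0,0,0.002,-0.0694],
    [0,0,0,-0.0694],
    [0,0,0,-0.0694],
  ],
)

```text
clock: 17.65
ee_pos: [0.5687, -0.0403, 0.2138]
eef_rot: [0.001, -0.045, 0.999, -0.0]
contact_force: [-2.3, -1.1, 11.2]
finger_gap: 0.142
```

Emit:
jog_arm(
  plan=[
    [0,0,0,-0.007],
    [0,0,0,-0.0139],
    [0,0,0,-0.0139],
    [0,0,0,-0.0139],
  ],
)

```text
clock: 18.05
ee_pos: [0.5686, -0.0399, 0.2138]
eef_rot: [0.001, -0.002, 1.0, 0.0]
contact_force: [-3.9, -0.6, 10.9]
finger_gap: 0.147
```

Emit:
jog_arm(
  plan=[
    [0,0,0,-0.007],
    [0,0,0,-0.0139],
    [0,0,0,-0.0139],
    [0,0,0,-0.0139],
  ],
)

```text
clock: 18.45
ee_pos: [0.5685, -0.0397, 0.2136]
eef_rot: [0.001, 0.042, 0.999, 0.0]
contact_force: [-2.6, -0.2, 9.7]
finger_gap: 0.151
```

Emit:
jog_arm(
  plan=[
    [0,0,0,-0.007],
    [0,0,0,-0.0139],
    [0,0,0,-0.0139],
    [0,0,0,-0.0139],
  ],
)

```text
clock: 18.85
ee_pos: [0.5679, -0.0397, 0.2126]
eef_rot: [-0.0, 0.086, 0.996, -0.0]
contact_force: [0.4, -0.1, -3.0]
finger_gap: 0.148
```

The force fell back to the rotor's weight, so the key is in the keyway. I'll lower a little and check the moment.

Emit:
jog_arm(
  plan=[
    [0,0,-0.001,0],
    [0,0,-0.002,0],
    [0,0,-0.003,0],
    [0,0,-0.004,0],
    [0,0,-0.004,0],
  ],
)

```text
clock: 19.35
ee_pos: [0.568, -0.0398, 0.2094]
eef_rot: [-0.0, 0.087, 0.996, -0.0]
contact_force: [-0.4, 0.2, -3.5]
finger_gap: 0.144
```

Run:
```python
from h import *
o=get_obs();print(o["ee_pos"],o["contact_force"],o["ft_torque"])
```

```text
[ 0.56797844 -0.03975835  0.20944942] [-0.42640087  0.24851915 -3.46921322] [-0.01950862 -0.02731876  0.00582313]
```

Emit:
jog_arm(
  plan=[
    [0,0,-0.002,0],
    [0,0,-0.004,0],
    [0,0,-0.006,0],
    [0,0,-0.008,0],
    [0,0,-0.009,0],
    [0,0,-0.009,0],
  ],
)

```text
clock: 19.95
ee_pos: [0.568, -0.0398, 0.2023]
eef_rot: [-0.0, 0.087, 0.996, -0.0]
contact_force: [0.0, 0.0, -4.1]
finger_gap: 0.149
```

Emit:
jog_arm(
  plan=[
    [0,0,-0.001,0],
    [0,0,-0.002,0],
    [0,0,-0.002,0],
    [0,0,-0.002,0],
  ],
)

```text
clock: 20.35
ee_pos: [0.5682, -0.0398, 0.2015]
eef_rot: [0.0, 0.087, 0.996, 0.0]
contact_force: [-3.6, 0.9, 7.1]
finger_gap: 0.147
```

It meets the stop at z = 0.2015, 12.4 mm below the key contact and as predicted for home. Release and retreat.

Emit:
jog_arm(
  plan=[
    [0,0,0.0006,0],
    [0,0,0.0006,0],
    [0,0,0.0006,0],
    [0,0,0.0006,0],
    [0,0,0.0006,0],
  ],
  grip=0.3,
)

```text
clock: 20.85
ee_pos: [0.5681, -0.0397, 0.2013]
eef_rot: [-0.0, 0.087, 0.996, -0.0]
contact_force: [0.2, 0.2, -0.0]
finger_gap: 0.35
```

Emit:
jog_arm(
  plan=[
    [0,0,0.03,0],
    [0,0,0.08,0],
    [0,0,0.13,0],
    [0,0,0.17,0],
    [0,0,0.17,0],
    [0,0,0.17,0],
  ],
)

```text
clock: 21.45
ee_pos: [0.5682, -0.0397, 0.3375]
eef_rot: [0.0, 0.087, 0.996, 0.0]
contact_force: [0.6, 0.0, -0.8]
finger_gap: 0.348
```

Run:
```python
from h import *
o=get_obs();print(o["ee_pos"],o["contact_force"],o["finger_gap"])
c,im=snap("wrist","w14");c2,s=snap("side","s14")
q=proj(c2,[.568,-.04,.13]);b=s[int(q[1])-60:int(q[1])+60,int(q[0])-60:int(q[0])+60]
p=proj(c,[.568,-.04,.16]);print(p,q);y=max(int(p[1])-100,0);a=im[y:y+200,int(p[0])-100:int(p[0])+100]
r=lambda k:cv2.resize(k,(400,400),interpolation=cv2.INTER_CUBIC)
cv2.imwrite("pics/c14.png",np.hstack([r(a),r(b)]))
for k in blobs(s,(100,120,40),(125,255,255),150): 
    e=cv2.fitEllipse(k);print(e)
```

```text
[ 0.56820064 -0.03965202  0.33750071] [ 0.58358233  0.04069234 -0.76878054] 0.3482827246177238
[256.59984769 177.79598762] [275.95301542 165.91132687]
((246.7849578857422, 353.43463134765625), (56.78813934326172, 78.82167053222656), 145.43145751953125)
((221.4359893798828, 119.94291687011719), (37.233943939208984, 67.66423034667969), 88.43511199951172)
((276.6177673339844, 156.25543212890625), (15.9163818359375, 30.689977645874023), 83.90806579589844)
```

View pics/c14.png

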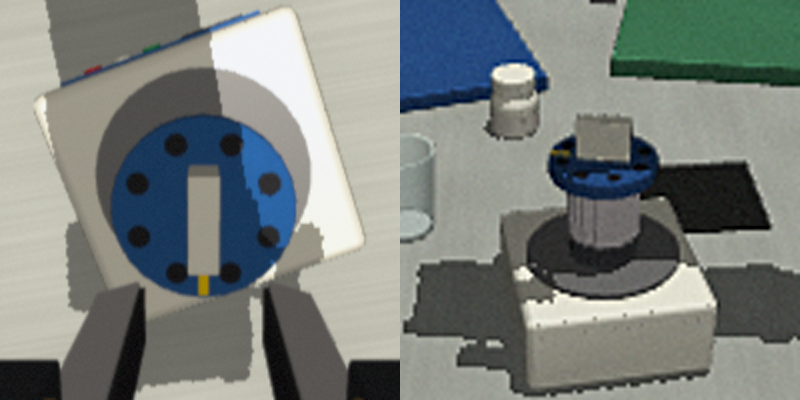

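Left: the rotor is on the spinner with an even disc and the mark at (204,285), gripper clear. Right: the hub stands upright on the dark shaft and the bystanders look in place. I'll make a quick level check in numbers and then hand in.

Run:
```python
from h import *
c=get_calibration("wrist");im=cv2.imread("pics/w14.png")
k=max(blobs(im[:250],(100,100,40),(125,255,255),1500),key=cv2.contourArea);E=cv2.fitEllipse(cv2.convexHull(k))
d=plane(c,E[0],.176)
h=cv2.cvtColor(im,cv2.COLOR_BGR2HSV);m=((h[:,:,1]<70)&(h[:,:,2]>120)).astype(np.uint8)
for q in cv2.findContours(m,cv2.RETR_CCOMP,cv2.CHAIN_APPROX_NONE)[0]:
    r=cv2.minAreaRect(q)
    if 300<cv2.contourArea(q)<1500 and abs(r[0][0]-257)<20: print("bar",r,plane(c,r[0],.210))
print("disc",E,d)
print(hand_in(),get_obs()["clock"])
```

```text
bar ((257.5, 189.49998474121094), (14.999998092651367, 48.99999237060547), 0.0) [ 0.56704607 -0.03922305  0.21      ]
disc ((257.31512451171875, 179.4400634765625), (89.99887084960938, 91.92020416259766), 99.27845764160156) [ 0.56524681 -0.03903234  0.176     ]
the job is handed in; nothing more can be done
the job is handed in; nothing more can be done
```

The key is in the shaft slot and the blue rotor is on the shaft over it, fully home as far as I can measure. I handed the job in at about 21 s; `hand_in()` gave no verdict.

- **Key:** I lowered it into the slot in the grip until it lightly touched bottom, then let go. The close-up showed it square in the slot, about 13 mm proud.
- **Rotor:** I set it over the nose, correcting about 1–2 mm from the side force. The hub stopped on the key at a tool height of 0.214 m, so I turned the rotor in about 5° steps under light pressure. It dropped in about 20° from the mark, and I lowered it in the grip to a firm stop at 0.2015 m. That is 12.4 mm below where it met the key, as expected for home (12–13 mm), and 0.2 mm from the height I predicted.
- **Last checks:**
  - The tool force went to zero on release, and the gripper backed off touching nothing.
  - The last pictures showed the hub upright and the disc even. The bystanders in view looked in place, though I took no final picture of the whole bench.
  - The wrist camera put the grip bar's centre within about 2 mm of the disc's centre. That would be a tilt of up to 3°, but it is within camera error, so I take the rotor as level.
- **Checks that disagreed:**
  - One circle fit to the partly hidden disc while it hung in the grip gave the wrong radius, so I dropped it and went by force instead.
  - The side view's ellipse fit was about 6° off level. I put that down to the grip bar hiding part of the disc, but did not confirm it.

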